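# Stack the pump service kit in its tray

### The arm

A 6-joint arm with a two-finger parallel gripper is mounted at the origin on a cart in front of the work surface, level with it; the furniture and walls round the work are solid. World frame = base frame: x ahead of the robot, y to its left, z up, the work surface at z = 0. Lengths are in mm, angles in degrees, forces in N, time in s.
With the tool pointing down it reaches from about 300 to 850 mm from the base axis. Payload 4.2 kg.
Tool frame: the origin (TCP) lies between the finger pads; the fingertips stand 11 mm ahead of it and the grasp point (between the pads) lies 8 mm behind it (env.tips_ahead is the distance from the TCP to the fingertips, in mm); z points along the fingers, y is the line along which they close (so a half turn about z gives the same grasp; the last joint's range is limited). The gripper opens to 91 mm and grips with 3 to 60 N. Pads are 32 mm wide; open, the fingers measure 118 mm over their backs; the gripper's body (76 mm by 178 mm) begins 60 mm behind the grasp point.
Start: joints at [-74.427, 18.312, 89.639, -0, 72.044, -1.146], TCP at [165.417, -550.708, 224.976] pointing down, gripper open.
Joint ranges: [-177.97, 177.97], [-48.28, 115.42], [12.27, 149.76], [-77.06, 257.06], [2.81, 150.46], [-146.56, 146.56]. Speed limits (degrees/s): [147.25, 147.25, 180, 180, 180, 180].

### API

Orientations are given as [roll, pitch, yaw] about the fixed x, y, z axes, in that order (R = Rz(yaw) Ry(pitch) Rx(roll)).
In Python, from workcell import env, cams gives the robot as it stands.
- The arm moves only by the tool step_arm, never from a script. Its arguments are lists of equal length, an entry for each row: "linear": the shift along the tool's x, y, z in units of 30 cm (1.0 is 30 cm), a list of three; "turn": the turn about the tool's z in units of 360 degrees (1.0 is 360 degrees). In form: {"linear": [[tx, ty, tz], ...], "turn": [turn, ...]}. A call has 1 to 20 rows; each row is the pose to reach, as a shift and turn from the pose commanded when the call began, along the tool's axes at that moment, turning the shorter way round; what a row does not reach only later rows make up. A row lasts 1/8 s, in which the tool goes at most 62.5 mm and 10.7 degrees, less where a joint would pass 70% of its speed; a pose out of reach is approached as far as the arm can. A call with a number of a shift or a turn outside -1 to 1 is refused whole. A call with a gripper value outside its range is refused whole. "fingers" is the closure, from -1 (fully open) to 1 (shut), so that 0 is half open, set as the call begins (left out, the last holds). The fingers move at their own pace and stop on an object; "force" is the grip in N (left out, the last holds). Time passes only in rows, so rows that repeat a pose let the fingers close. It gives the time, the measured TCP pose, the force, the opening and the grip force at its end, in the units of the state.
- env.state(): the state, without advancing time (a new reading comes with each control period).
- cams.grab_frame(name): name is "scene" or "top"; returns a dict with "color" (420x560x3 uint8, blue, green, red), "fx", "fy", "cx", "cy" (pixels), "extrinsics" (4x4, takes a point from camera to world coordinates). Camera axes: x right, y down, z forward; pixel columns grow to the right and rows downward; lengths in mm; the calibration is good to about 2 mm. A picture is of the moment at which its call begins. There is no depth.
- env.job_done(): hands the job in; it is judged then, once.
The state is a dict: "time_s": time; "qpos": joint angles; "qvel": joint speeds; "effort": joint torques, N m; "ee_pos": TCP position; "ee_rot": TCP orientation; "force": force on the tool from outside, world axes, zero at the start; "torque": the same for the moment, N m; "gripper_width": finger opening in mm; "gripper_force": force on a finger pad.
Only numpy, scipy, OpenCV 4.12 (cv2) and the standard library are available. Lean on these libraries where they do the work, as an engineer would, in place of code of your own. Each camera call takes 0.05 s, during which the arm holds its last target. There are 200 camera calls.

### The job

Make up the pump service kit as one neat stack in the middle of the blue tray: the clear fittings box at the bottom, lengthwise with the tray, then the yellow tape roll lying flat, then the white and green filter box flat and lengthwise with the tray, and the red-lidded jar upright on top, each centred on the one below to about a centimetre. Do not tip the jar over on the way, and leave the tip box, vial rack, beaker, small bottle and green-capped vial where they stand.

Things in the scene. Friction and masses are not known exactly. Their poses are not given: they have to be found in the camera images.
- fittings_box: flat clear plastic hinged box of ferrules and nuts, lid shut and fixed, 66 mm (its x) x 100 mm (its y) x 23 mm high, about 0.12 kg; gripped across its 66 mm width. Top face at z = 23 mm. Origin: centre of its underside; z up.
- tape_roll: yellow roll of label tape lying flat, 67 mm outer diameter, 19 mm high, brown core, about 0.06 kg; can be gripped across the outside. Top at z = 19 mm. Origin: centre of its underside; z up.
- filter_pack: small white and green card box of filter discs, stiff, 48 mm (its x) x 80 mm (its y) x 30 mm high, about 0.05 kg; gripped across its 48 mm width. Top face at z = 30 mm. Origin: centre of its underside; z up.
- seal_jar: small translucent white jar with a bright red screw lid (tight), 42 mm high, lid 44 mm in diameter from z = 30 to 42 mm, body 39 mm in diameter below, about 0.05 kg. Origin: centre of its underside; z up along its axis.
- kit_tray: shallow blue tray with a grey floor, 166 mm (its x, the long way) x 146 mm (its y) outside with a small lug at each short end, rim 4 mm thick and 10 mm high; inside 158 x 138 mm, inner floor at z = 4 mm. Fixed to the worktop; it lies at the left or at the right of the loose things. Origin: centre of its underside; z up.
- tip_box: bystander: pipette tip box with a blue base and a clear lid, 89 x 122 x 77 mm, on the side where the tray is not. Origin: centre of its underside; z up.
- vial_rack: bystander: blue rack full of small vials, 54 mm (x) x 150 mm (y) x 35 mm high, at the right rear. Origin: centre of its underside; z up.
- beaker: bystander: small glass beaker, 46 x 51 x 59 mm, at the left rear. Origin: centre of its underside; z up.
- bottle: bystander: small screw-cap bottle with a blue cap and a pink filling, 57 mm in diameter, 101 mm high, at the back. Origin: centre of its underside; z up.
- vial: bystander: vial with a green cap standing upright among the things to be stacked, 12 mm in diameter, 32 mm high; tips easily. Origin: centre of its underside; z up.
Mind the look-alikes: they are no part of the job. Leave any orange look-alike of the filter_pack alone.

How it is judged (in metres and radians):
At the end, for the whole second after the job is handed in: Stacked on the tray floor: fittings box, tape roll, filter box, jar; each at its height within 4 mm, within 15 mm (jar 12) of the centre below, tilt under 0.12 rad, at rest; long sides along the tray's within 0.21 rad (fittings), 0.26 (filters); bystanders within 20 mm of their starts (z of fittings_box in the frame of kit_tray between 0 and 0.008 m and horizontal distance between fittings_box and kit_tray below 0.015 m and angle between each of fittings_box, tape_roll, filter_pack, seal_jar's own z axis and vertical below 0.12 rad and linear speed of each of fittings_box, tape_roll, filter_pack, seal_jar below 0.02 m/s and angular speed of each of fittings_box, tape_roll, filter_pack, seal_jar below 0.2 rad/s and z of tape_roll in the frame of fittings_box between 0.019 and 0.027 m and horizontal distance between tape_roll and fittings_box below 0.015 m and z of filter_pack in the frame of tape_roll between 0.015 and 0.023 m and horizontal distance between filter_pack and tape_roll below 0.015 m and z of seal_jar in the frame of filter_pack between 0.026 and 0.034 m and horizontal distance between seal_jar and filter_pack below 0.012 m and angle between the y axis of fittings_box and the x axis of kit_tray, either way round below 0.21 rad and angle between the y axis of filter_pack and the x axis of kit_tray, either way round below 0.26 rad and distance of each of tip_box, vial_rack, beaker, bottle, vial from where it was at the start of the episode below 0.02 m); the robot touches nothing.
It fails at once if the jar is tipped over (angle between seal_jar's own z axis and vertical above 0.6 rad).
It fails at once if a bystander (tip box, rack, beaker, bottle, vial) is pushed more than 20 mm or knocked over (distance of any of tip_box, vial_rack, beaker, bottle, vial from where it was at the start of the episode above 0.02 m or angle between any of tip_box, vial_rack, beaker, bottle, vial's own z axis and vertical above 0.4 rad).
It also fails if it takes over 120 s, if anything falls off the work surface, if the arm or the gripper's body presses on something with over 40 N, if the wrist force passes 120 N, or if a joint passes its speed limit or range.

## Working session

There is one attempt and no reset: what is moved stays moved. The work goes in short steps, Python scripts to look and compute and a tool call to move; the robot and the scene stay as the last step left them, time stands still between calls to the robot, and variables do not carry over. Pictures are saved under pics/ and viewed, at most 14 in all, crops included, and the job is handed in when it is done.

Besides the shell and the picture viewer there is one more tool, called as name(argument=value, ...), one argument or row to a line, values as JSON. step_arm: Moves the arm, as the interface text tells. Its arguments: {"type":"object","properties":{"linear":{"type":"array"},"turn":{"type":"array"},"fingers":{"type":"number"},"force":{"type":"number"}},"required":["linear","turn"]}

```bash
mkdir -p pics; python3 - <<'E'
from workcell import env,cams
import cv2,numpy as np
for n in ("top","scene"):
    f=cams.grab_frame(n); cv2.imwrite(f"pics/{n}0.png",f["color"])
    print(n,f["fx"],f["fy"],f["cx"],f["cy"],np.round(f["extrinsics"],4).tolist())
s=env.state();print(s["time_s"],s["ee_pos"],s["ee_rot"],s["gripper_width"])
E
```

```text
top 399.99473559429765 399.99473559429765 281.6218167237278 204.64356720730575 [[-0.0042, -0.9905, 0.1373, 426.1735], [-1.0, 0.0046, 0.0025, 83.6732], [-0.0031, -0.1373, -0.9905, 1205.6504], [0.0, 0.0, 0.0, 1.0]]
scene 385.0754846384041 385.0754846384041 282.2526719467873 202.69975312039074 [[-0.7373, -0.3899, 0.5517, 122.92], [-0.6755, 0.4121, -0.6115, 613.6713], [0.0111, -0.8235, -0.5672, 526.7086], [0.0, 0.0, 0.0, 1.0]]
0.1 [ 165.32366885 -550.28283752  224.23489407] [-1.79913396e+02 -1.66503624e-03  1.67200340e+01] 91.29487156773278
```

View pics/top0.png

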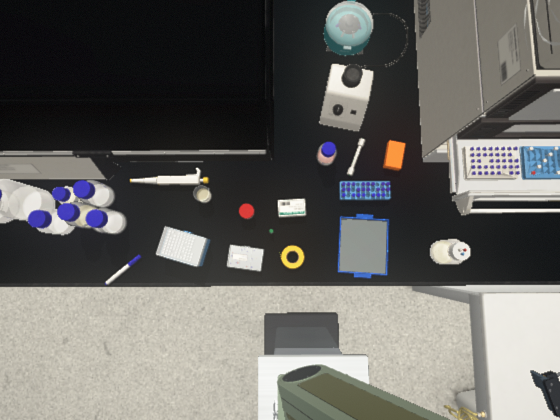

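View pics/scene0.png

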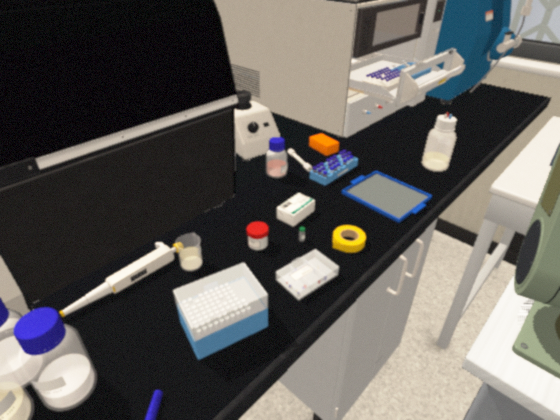

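The top view shows the jar at (246,211), filter box (291,208), fittings box (245,258), tape (292,257), vial (271,232) and tray (363,246), with the tip box left at (183,246). The scene view shows the same layout, with the filter box, jar and vial upright in the middle and the orange look-alike at the back.

```bash
cat > h.py <<'E'
from workcell import env,cams
import cv2,numpy as np
def ray(f,uv,z):
    E=np.array(f["extrinsics"]); d=E[:3,:3]@np.array([(uv[0]-f["cx"])/f["fx"],(uv[1]-f["cy"])/f["fy"],1]); o=E[:3,3]
    return o+d*(z-o[2])/d[2]
def mask(img,kind):
    h=cv2.cvtColor(img,cv2.COLOR_BGR2HSV); H,S,V=[h[...,i].astype(int) for i in range(3)]
    return {"bright":V>90,"white":V>70,"red":((H<8)|(H>172))&(S>120)&(V>70),"yellow":(H>18)&(H<38)&(S>110)&(V>90),
      "blue":(H>95)&(H<130)&(S>120)&(V>50),"green":(H>45)&(H<90)&(S>60)&(V>35)}[kind].astype(np.uint8)
def find(f,kind,win,z):
    u0,v0,u1,v1=win; m=mask(f["color"],kind)[v0:v1,u0:u1]
    cs,_=cv2.findContours(m,cv2.RETR_EXTERNAL,cv2.CHAIN_APPROX_NONE,offset=(u0,v0)); c=max(cs,key=cv2.contourArea)
    P=np.array([ray(f,p[0],z)[:2] for p in c],np.float32); r=cv2.minAreaRect(P)
    return np.round(r[0],1),np.round(r[1],1),round(r[2],1),np.round(P.mean(0),1)
E
python3 - <<'E'
from h import *
f=cams.grab_frame("top")
for n,k,w,z in [("fit","white",(222,238,270,276),20),("tape","yellow",(275,240,310,275),19),("filt","white",(272,192,312,222),28),
  ("jar","red",(232,198,262,225),42),("tray","blue",(330,205,400,285),10),("vial","green",(262,225,280,240),32),("tip","white",(150,222,212,270),70)]:
    print(n,*find(f,k,w,z))
c=cv2.resize(f["color"][180:285,150:400],None,fx=3.2,fy=3.2,interpolation=cv2.INTER_CUBIC);cv2.imwrite("pics/c1.png",c)
E
```

```text
fit [435.2 195.7] [105.4  70.7] 82.1 [434.1 195.7]
tape [436.7  56.8] [68.3 68.5] 44.6 [436.6  56.6]
filt [581.3  57.8] [55.4 85.5] 3.1 [581.4  58. ]
jar [570.7 191.1] [44.  43.5] 45.2 [570.8 191. ]
tray [ 469.5 -155.1] [150.2 191.4] 86.1 [ 468.6 -154.8]
vial [512.4 118.1] [11.8  8.8] 89.7 [512.8 118.7]
tip [467.2 367. ] [139.   91.9] 73.4 [466.1 368.2]
```

View pics/c1.png

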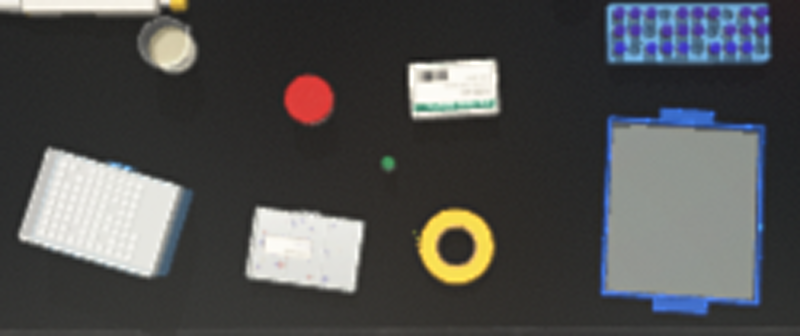

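step_arm(
  linear=[
    [0.7,-0.95,0],
    [0.7,-0.95,0],
    [0.7,-0.95,0],
    [0.7,-0.95,0],
    [0.7,-0.95,0],
    [0.7,-0.95,0],
    [0.7,-0.95,0],
    [0.7,-0.95,0],
  ],
  turn=[-0.182,-0.182,-0.182,-0.182,-0.182,-0.182,-0.182,-0.182],
  fingers=-1,
  force=20,
)

```text
time_s: 1.15
ee_pos: [284.6, -217.8, 225.0]
ee_rot: [180.0, 0.0, 82.2]
force: [-0.1, -0.2, -0.3]
gripper_width: 91.1
gripper_force: 0.0
```

```bash
cat >> h.py <<'E'
def go(x,y,z,yaw):
    s=env.state(); p=np.array(s["ee_pos"]); c=s["ee_rot"][2]; a=np.radians(c); d=np.array([x,y,z])-p
    t=[np.cos(a)*d[0]+np.sin(a)*d[1], np.sin(a)*d[0]-np.cos(a)*d[1], -d[2]]
    print("at",np.round(p,1),np.round(s["ee_rot"],1),"t",round(s["time_s"],2),"w",round(s["gripper_width"],1),"-> lin",np.round(np.array(t)/300,4),"turn",round(-((yaw-c+180)%360-180)/360,4))
E
python3 -c "
from h import *
go(435.2,196.3,120,82.1)"
```

```text
at [ 284.6 -217.8  225. ] [180.    0.   82.2] t 1.15 w 91.1 -> lin [1.4357 0.31   0.3501] turn 0.0003
```

step_arm(
  linear=[
    [0.9,0.2,0.1],
    [0.9,0.2,0.1],
    [0.9,0.2,0.1],
    [0.9,0.2,0.1],
    [0.9,0.2,0.1],
    [0.9,0.2,0.1],
  ],
  turn=[0,0,0,0,0,0],
)

```text
time_s: 1.9
ee_pos: [381.4, 42.2, 194.5]
ee_rot: [-180.0, 0.0, 82.3]
force: [0.1, -0.8, -0.1]
gripper_width: 91.2
gripper_force: 0.0
```

step_arm(
  linear=[
    [0.536,0.11,0.25],
    [0.536,0.11,0.25],
    [0.536,0.11,0.25],
    [0.536,0.11,0.25],
    [0.536,0.11,0.25],
    [0.536,0.11,0.25],
  ],
  turn=[0,0,0,0,0,0],
)

```text
time_s: 2.65
ee_pos: [435.1, 195.2, 120.6]
ee_rot: [179.9, -0.0, 82.1]
force: [0.2, 0.6, 0.0]
gripper_width: 91.4
gripper_force: 0.0
```

```bash
python3 -c "
from h import *
go(435.2,196.3,14,82.1)
a=cams.grab_frame('scene')['color'];b=cams.grab_frame('top')['color']
cv2.imwrite('pics/c2.png',np.hstack([cv2.resize(a[170:370,130:430],(400,267)),cv2.resize(b[160:300,140:350],(400,267))]))"
```

```text
at [435.1 195.2 120.6] [179.9  -0.   82.1] t 2.65 w 91.4 -> lin [ 3.700e-03 -2.000e-04  3.555e-01] turn -0.0
```

View pics/c2.png

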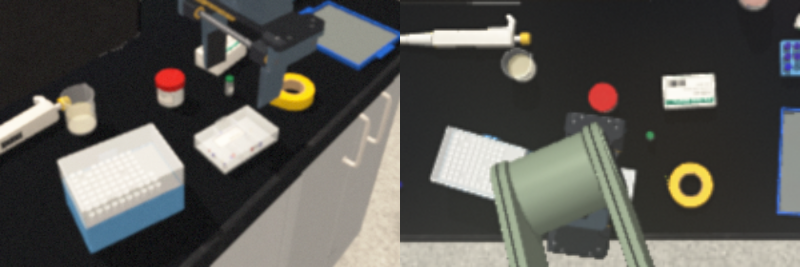

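The gripper hangs centred above the fittings box: the top view shows it spanning the box, and the scene view shows the fingertips straddling it from above. I'll descend.

step_arm(
  linear=[
    [0.004,0,0.15],
    [0.004,0,0.28],
    [0.004,0,0.33],
    [0.004,0,0.355],
    [0.004,0,0.355],
  ],
  turn=[0,0,0,0,0],
)

```text
time_s: 3.38
ee_pos: [435.2, 197.9, 13.7]
ee_rot: [180.0, -0.0, 82.2]
force: [-0.2, 0.9, -0.7]
gripper_width: 90.8
gripper_force: 0.0
```

step_arm(
  linear=[
    [0,0,0],
    [0,0,0],
    [0,0,0],
    [0,0,0],
    [0,0,0],
    [0,0,0],
  ],
  turn=[0,0,0,0,0,0],
  fingers=1,
  force=20,
)

```text
time_s: 4.12
ee_pos: [435.2, 198.2, 13.8]
ee_rot: [180.0, -0.0, 82.2]
force: [-1.4, -0.3, 6.2]
gripper_width: 64.2
gripper_force: 20.0
```

step_arm(
  linear=[
    [0,0,-0.05],
    [0,0,-0.15],
    [0,0,-0.3],
    [0,0,-0.4],
    [0,0,-0.4],
  ],
  turn=[0,0,0,0,0],
)

```text
time_s: 4.75
ee_pos: [436.3, 198.7, 135.0]
ee_rot: [179.8, -0.1, 82.2]
force: [-0.1, 0.2, -1.2]
gripper_width: 64.0
gripper_force: 20.0
```

```bash
python3 -c "
from h import *
go(469.5,-155.1,100,-3.7)
a=cams.grab_frame('scene')['color']
cv2.imwrite('pics/c3.png',cv2.resize(a[170:370,130:430],(600,400)))"
```

```text
at [436.3 198.7 135. ] [ 1.798e+02 -1.000e-01  8.220e+01] t 4.75 w 64.0 -> lin [-1.1536  0.2687  0.1168] turn 0.2387
```

View pics/c3.png

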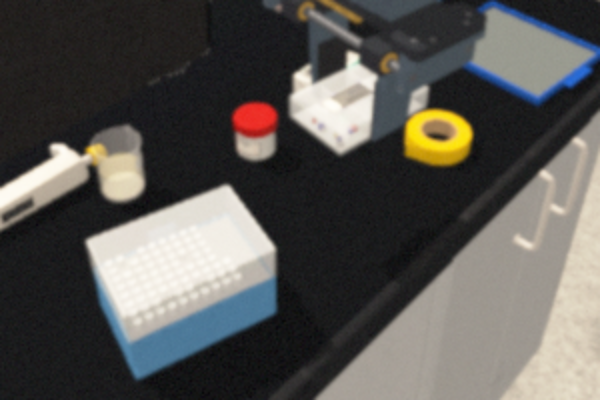

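The fittings box is held level between the fingers, at (345,110) in the crop; nothing else has moved.

step_arm(
  linear=[
    [-0.12,0.03,0],
    [-0.3,0.08,0],
    [-0.5,0.13,0],
    [-0.7,0.17,0],
    [-0.9,0.2,0],
    [-0.9,0.2,0],
    [-0.9,0.2,0],
    [-0.9,0.2,0],
    [-0.9,0.2,0],
    [-0.9,0.2,0],
    [-0.9,0.2,0],
  ],
  turn=[0.02,0.045,0.07,0.095,0.12,0.145,0.17,0.195,0.22,0.239,0.239],
)

```text
time_s: 6.18
ee_pos: [456.8, -77.3, 131.6]
ee_rot: [-180.0, 0.2, -3.7]
force: [0.0, -0.3, -1.2]
gripper_width: 64.3
gripper_force: 20.0
```

```bash
python3 -c "
from h import *
go(471,-155.1,40,-3.7)"
```

```text
at [456.8 -77.3 131.6] [-180.     0.2   -3.7] t 6.17 w 64.3 -> lin [0.064  0.2558 0.3052] turn -0.0001
```

step_arm(
  linear=[
    [0.03,0.12,0],
    [0.06,0.22,0],
    [0.064,0.256,0.1],
    [0.064,0.256,0.2],
    [0.064,0.256,0.28],
    [0.064,0.256,0.305],
    [0.064,0.256,0.305],
    [0.064,0.256,0.305],
  ],
  turn=[0,0,0,0,0,0,0,0],
)

```text
time_s: 7.18
ee_pos: [472.8, -155.6, 42.7]
ee_rot: [180.0, -0.1, -3.8]
force: [0.5, 0.3, -1.7]
gripper_width: 64.0
gripper_force: 20.0
```

```bash
python3 -c "
from h import *
go(471,-155.1,18.8,-3.7)"
```

```text
at [ 472.8 -155.6   42.7] [ 1.8e+02 -1.0e-01 -3.8e+00] t 7.17 w 64.0 -> lin [-0.0059 -0.0012  0.0795] turn -0.0002
```

```bash
cat >> h.py <<'E'
import json,os
def cmd(*steps):   # book-keeping of the commanded pose
    q=json.load(open("cmd.json")) if os.path.exists("cmd.json") else [165.417,-550.708,224.976,16.719]
    for tx,ty,tz,t in steps:
        a=np.radians(q[3]); q=[q[0]+300*(tx*np.cos(a)+ty*np.sin(a)),q[1]+300*(tx*np.sin(a)-ty*np.cos(a)),q[2]-300*tz,q[3]-360*t]
    json.dump(q,open("cmd.json","w")); return np.array(q)
def togo(q,x,y,z,yaw):
    a=np.radians(q[3]); d=np.array([x,y,z])-q[:3]
    print("cmd",np.round(q,2),"lin",np.round(np.array([np.cos(a)*d[0]+np.sin(a)*d[1],np.sin(a)*d[0]-np.cos(a)*d[1],-d[2]])/300,4),"turn",round(-((yaw-q[3]+180)%360-180)/360,4))
E
python3 -c "
from h import *
q=cmd((.7,-.95,0,-.182),(.9,.2,.1,0),(.536,.11,.25,0),(.004,0,.355,0));print(q)
q=cmd((0,0,-.4,0),(-.9,.2,0,.239),(.064,.256,.305,0));togo(q,471,-155.1,18,-3.7)
s=env.state();print(s['ee_pos'],s['qpos'])"
```

```text
[435.03733473 198.1406926   13.476       82.239     ]
cmd [ 472.09 -155.39   41.98   -3.8 ] lin [-0.0037 -0.0007  0.0799] turn -0.0003
[ 472.75119611 -155.57533602   42.65334833] [-1.95356497e+01  2.26178095e+01  1.13763496e+02 -8.86373767e-03
  4.35237890e+01  7.42368615e+01]
```

step_arm(
  linear=[
    [-0.004,0,0.03],
    [-0.004,0,0.06],
    [-0.004,0,0.08],
    [-0.004,0,0.08],
    [-0.004,0,0.08],
  ],
  turn=[0,0,0,0,0],
)

```text
time_s: 7.8
ee_pos: [470.9, -155.3, 17.8]
ee_rot: [180.0, 0.0, -3.8]
force: [-0.2, -0.5, -1.3]
gripper_width: 64.1
gripper_force: 20.0
```

step_arm(
  linear=[
    [0,0,0],
    [0,0,0],
    [0,0,0],
    [0,0,0],
    [0,0,0],
  ],
  turn=[0,0,0,0,0],
  fingers=-1,
)

```text
time_s: 8.43
ee_pos: [470.9, -155.3, 18.0]
ee_rot: [180.0, -0.0, -3.8]
force: [0.4, 0.0, -1.0]
gripper_width: 91.5
gripper_force: 0.0
```

step_arm(
  linear=[
    [0,0,-0.05],
    [0,0,-0.15],
    [0,0,-0.3],
    [0,0,-0.3],
  ],
  turn=[0,0,0,0],
)

```text
time_s: 8.93
ee_pos: [473.5, -156.2, 112.1]
ee_rot: [179.9, -0.5, -3.8]
force: [0.0, 0.3, -0.7]
gripper_width: 91.6
gripper_force: 0.0
```

```bash
python3 -c "
from h import *
q=cmd((-.004,0,.08,0),(0,0,-.3,0));togo(q,436.7,56.8,107,-3.8)"
```

```text
cmd [ 470.9  -155.31  107.98   -3.8 ] lin [-0.1606 -0.6979  0.0033] turn -0.0
```

step_arm(
  linear=[
    [-0.03,-0.12,0],
    [-0.08,-0.3,0],
    [-0.12,-0.5,0],
    [-0.16,-0.65,0],
    [-0.16,-0.698,0],
    [-0.16,-0.698,0],
    [-0.16,-0.698,0],
  ],
  turn=[0,0,0,0,0,0,0],
)

```text
time_s: 9.8
ee_pos: [437.1, 55.8, 107.8]
ee_rot: [180.0, 0.0, -3.9]
force: [-0.4, 0.2, 0.0]
gripper_width: 91.2
gripper_force: 0.0
```

```bash
python3 -c "
from h import *
q=cmd((-.16,-.698,0,0));togo(q,436.7,56.8,13,-3.8)
f=cams.grab_frame('top');b=f['color'];a=cams.grab_frame('scene')['color']
print(find(f,'blue',(330,205,400,285),10)); print(find(f,'bright',(344,222,382,270),27))
cv2.imwrite('pics/c4.png',np.hstack([cv2.resize(a[130:330,200:500],(400,267)),cv2.resize(b[170:290,220:400],(400,267))]))"
```

```text
cmd [436.88  56.81 107.98  -3.8 ] lin [-6.000e-04  1.000e-04  3.166e-01] turn -0.0
(array([ 469. , -154.9]), array([150.1, 190.4]), 85.9, array([ 468.8, -154.8], dtype=float32))
(array([ 468.1, -150.4]), array([109.3, 139.5]), 88.5, array([ 467.9, -150. ], dtype=float32))
```

View pics/c4.png

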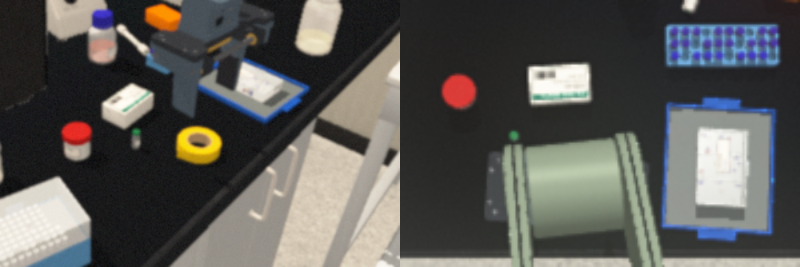

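The fittings box lies in the tray, lengthwise and about central (crop px (723,167)); the gripper hangs over the tape and the vial is still upright.

```bash
python3 -c "
from h import *
f=cams.grab_frame('top')
V=f['color'].min(2); m=(V[215:275,342:386]>165).astype(np.uint8); m=cv2.morphologyEx(m,cv2.MORPH_CLOSE,np.ones((5,5)))
cs,_=cv2.findContours(m,0,1,offset=(342,215)); c=max(cs,key=cv2.contourArea)
print(cv2.boundingRect(c),cv2.minAreaRect(np.array([ray(f,p[0],27)[:2] for p in c],np.float32)), V[245,340:390].tolist(),V[215:280,365].tolist())"
```

```text
(353, 227, 24, 36) ((470.5580139160156, -156.1708984375), (67.646240234375, 100.79927062988281), 85.91229248046875) [113, 142, 146, 146, 148, 148, 147, 147, 146, 147, 147, 146, 145, 170, 238, 238, 237, 237, 237, 237, 237, 236, 228, 225, 233, 238, 238, 234, 222, 230, 229, 231, 229, 222, 202, 209, 205, 157, 145, 145, 146, 146, 145, 144, 145, 139, 82, 62, 47, 42] [60, 61, 64, 67, 75, 136, 144, 143, 143, 143, 143, 142, 150, 217, 229, 234, 229, 218, 242, 245, 245, 245, 245, 245, 243, 243, 241, 239, 238, 238, 238, 233, 219, 230, 234, 236, 228, 228, 230, 230, 222, 223, 226, 226, 226, 227, 230, 159, 107, 101, 102, 100, 104, 140, 147, 147, 145, 98, 69, 67, 71, 70, 62, 53, 50]
```

step_arm(
  linear=[
    [0,0,0.12],
    [0,0,0.24],
    [0,0,0.3],
    [0,0,0.316],
    [0,0,0.316],
  ],
  turn=[0,0,0,0,0],
)

```text
time_s: 10.58
ee_pos: [437.2, 56.4, 13.3]
ee_rot: [180.0, -0.0, -3.8]
force: [0.0, 0.6, 0.0]
gripper_width: 91.3
gripper_force: 0.0
```

step_arm(
  linear=[
    [0,0,0],
    [0,0,0],
    [0,0,0],
    [0,0,0],
    [0,0,0],
    [0,0,0],
  ],
  turn=[0,0,0,0,0,0],
  fingers=1,
  force=15,
)

```text
time_s: 11.32
ee_pos: [437.2, 56.9, 13.6]
ee_rot: [-180.0, -0.0, -3.8]
force: [-1.3, 0.3, 5.1]
gripper_width: 65.4
gripper_force: 15.0
```

step_arm(
  linear=[
    [0,0,-0.05],
    [0,0,-0.15],
    [0,0,-0.27],
    [0,0,-0.316],
    [0,0,-0.316],
  ],
  turn=[0,0,0,0,0],
)

```text
time_s: 11.95
ee_pos: [437.1, 56.8, 108.1]
ee_rot: [-180.0, -0.1, -3.8]
force: [-0.2, 0.4, -0.0]
gripper_width: 65.1
gripper_force: 15.0
```

```bash
python3 -c "
from h import *
q=cmd();togo(q,470.4,-156,40.8,-3.8)"
```

```text
cmd [436.88  56.81 107.98  -3.8 ] lin [0.1585 0.7004 0.2239] turn -0.0
```

step_arm(
  linear=[
    [0.03,0.1,0],
    [0.07,0.25,0],
    [0.1,0.43,0],
    [0.14,0.6,0],
    [0.158,0.7,0],
    [0.158,0.7,0],
    [0.158,0.7,0],
    [0.158,0.7,0.1],
    [0.158,0.7,0.18],
    [0.158,0.7,0.21],
    [0.158,0.7,0.224],
    [0.158,0.7,0.224],
    [0.158,0.7,0.224],
  ],
  turn=[0,0,0,0,0,0,0,0,0,0,0,0,0],
)

```text
time_s: 13.58
ee_pos: [470.8, -156.0, 41.5]
ee_rot: [180.0, -0.1, -3.8]
force: [-0.1, -0.2, -0.6]
gripper_width: 65.5
gripper_force: 15.0
```

step_arm(
  linear=[
    [0,0,0],
    [0,0,0],
    [0,0,0],
    [0,0,0],
    [0,0,0],
  ],
  turn=[0,0,0,0,0],
  fingers=-1,
)

```text
time_s: 14.2
ee_pos: [470.3, -155.9, 40.7]
ee_rot: [180.0, -0.0, -3.8]
force: [0.6, 1.0, -0.7]
gripper_width: 91.4
gripper_force: 0.0
```

step_arm(
  linear=[
    [0,0,-0.05],
    [0,0,-0.15],
    [0,0,-0.27],
    [0,0,-0.3],
    [0,0,-0.3],
  ],
  turn=[0,0,0,0,0],
)

```text
time_s: 14.82
ee_pos: [470.4, -155.9, 131.3]
ee_rot: [180.0, -0.1, -3.8]
force: [-0.1, 0.1, 0.3]
gripper_width: 91.0
gripper_force: 0.0
```

```bash
python3 -c "
from h import *
q=cmd((.158,.7,.224,0),(0,0,-.3,0));togo(q,583,57.8,130,93.1)"
```

```text
cmd [ 470.26 -155.87  130.78   -3.8 ] lin [ 0.3278 -0.7356  0.0026] turn -0.2692
```

step_arm(
  linear=[
    [0.05,-0.1,0],
    [0.12,-0.25,0],
    [0.2,-0.42,0],
    [0.27,-0.6,0],
    [0.328,-0.736,0],
    [0.328,-0.736,0],
    [0.328,-0.736,0],
    [0.328,-0.736,0],
    [0.328,-0.736,0],
    [0.328,-0.736,0],
    [0.328,-0.736,0],
    [0.328,-0.736,0],
  ],
  turn=[-0.025,-0.05,-0.075,-0.1,-0.13,-0.155,-0.18,-0.21,-0.235,-0.26,-0.269,-0.269],
)

```text
time_s: 16.32
ee_pos: [582.2, 57.8, 129.1]
ee_rot: [-179.8, 0.0, 93.0]
force: [0.1, 0.3, -0.1]
gripper_width: 90.9
gripper_force: 0.0
```

```bash
python3 -c "
from h import *
q=cmd((.328,-.736,0,-.269));togo(q,583,57.8,18,93.1);print(env.state()['ee_pos'])
f=cams.grab_frame('top');b=f['color'];a=cams.grab_frame('scene')['color']
print(find(f,'yellow',(344,222,382,270),46))
cv2.imwrite('pics/c5.png',np.hstack([cv2.resize(a[130:330,200:500],(400,267)),cv2.resize(b[170:290,220:400],(400,267))]))"
```

```text
cmd [583.08  57.92 130.78  93.04] lin [-4.000e-04 -3.000e-04  3.759e-01] turn -0.0002
[582.15442237  57.84221494 129.13948309]
(array([ 469.9, -153.7]), array([69.4, 60.3]), 89.7, array([ 470., -155.], dtype=float32))
```

View pics/c5.png

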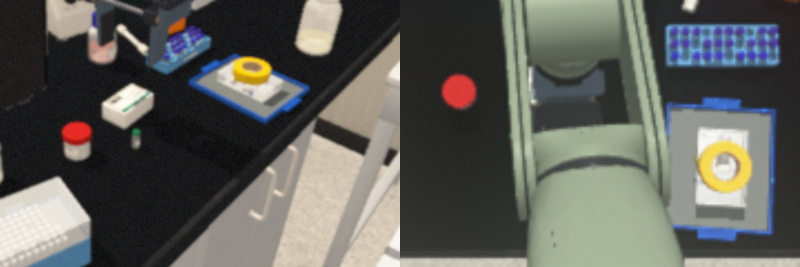

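The tape sits flat and centred on the fittings box (crop px (725,166)). The filter box is free and under the gripper.

step_arm(
  linear=[
    [0,0,0.15],
    [0,0,0.28],
    [0,0,0.35],
    [0,0,0.376],
    [0,0,0.376],
  ],
  turn=[0,0,0,0,0],
)

```text
time_s: 17.05
ee_pos: [583.1, 57.9, 17.8]
ee_rot: [-180.0, 0.0, 93.0]
force: [0.4, 1.1, -0.7]
gripper_width: 91.1
gripper_force: 0.0
```

step_arm(
  linear=[
    [0,0,0],
    [0,0,0],
    [0,0,0],
    [0,0,0],
    [0,0,0],
    [0,0,0],
    [0,0,0],
  ],
  turn=[0,0,0,0,0,0,0],
  fingers=1,
  force=15,
)

```text
time_s: 17.92
ee_pos: [583.0, 57.9, 18.1]
ee_rot: [-180.0, 0.0, 93.0]
force: [-0.5, 0.1, 2.5]
gripper_width: 48.0
gripper_force: 15.0
```

step_arm(
  linear=[
    [0,0,-0.05],
    [0,0,-0.15],
    [0,0,-0.3],
    [0,0,-0.4],
    [0,0,-0.4],
    [0,0,-0.4],
  ],
  turn=[0,0,0,0,0,0],
)

```text
time_s: 18.68
ee_pos: [582.3, 57.8, 137.3]
ee_rot: [-179.9, 0.0, 93.0]
force: [0.4, 0.4, -0.8]
gripper_width: 47.9
gripper_force: 15.0
```

```bash
python3 -c "
from h import *
q=cmd((0,0,.376,0));print(q);q=cmd((0,0,-.4,0));togo(q,470.3,-155.8,64.7,-3.8)
f=cams.grab_frame('scene')
cv2.imwrite('pics/c6.png',cv2.resize(f['color'][100:300,200:500],(600,400)))"
```

```text
[583.07807148  57.91945613  17.976       93.039     ]
cmd [583.08  57.92 137.98  93.04] lin [-0.6915 -0.4132  0.2443] turn 0.269
```

View pics/c6.png

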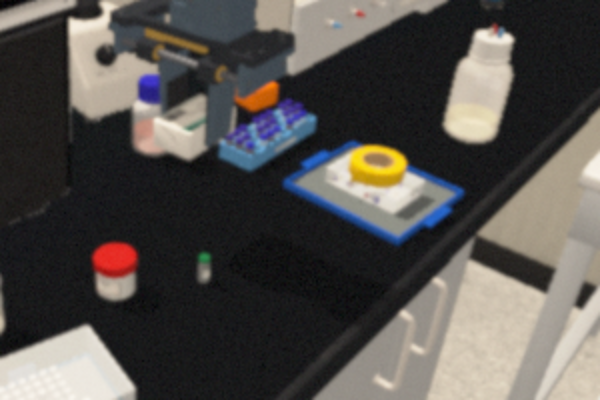

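The filter box is held level, and the stack and vial are undisturbed.

step_arm(
  linear=[
    [-0.1,-0.05,0],
    [-0.25,-0.14,0],
    [-0.42,-0.24,0],
    [-0.58,-0.34,0],
    [-0.69,-0.413,0],
    [-0.69,-0.413,0],
    [-0.69,-0.413,0],
    [-0.69,-0.413,0],
    [-0.69,-0.413,0],
    [-0.69,-0.413,0],
    [-0.69,-0.413,0],
    [-0.69,-0.413,0],
  ],
  turn=[0.025,0.05,0.075,0.1,0.13,0.155,0.18,0.21,0.235,0.26,0.269,0.269],
)

```text
time_s: 20.23
ee_pos: [469.6, -155.1, 136.7]
ee_rot: [-180.0, 0.2, -3.8]
force: [0.4, 0.1, -0.9]
gripper_width: 48.0
gripper_force: 15.0
```

step_arm(
  linear=[
    [0,0,0],
    [0,0,0.1],
    [0,0,0.18],
    [0,0,0.22],
    [0,0,0.24],
    [0,0,0.244],
    [0,0,0.244],
  ],
  turn=[0,0,0,0,0,0,0],
)

```text
time_s: 21.1
ee_pos: [470.8, -155.5, 65.3]
ee_rot: [180.0, -0.1, -3.8]
force: [-0.3, -0.8, -0.2]
gripper_width: 48.0
gripper_force: 15.0
```

step_arm(
  linear=[
    [0,0,0],
    [0,0,0],
    [0,0,0],
    [0,0,0],
    [0,0,0],
  ],
  turn=[0,0,0,0,0],
  fingers=-1,
)

```text
time_s: 21.72
ee_pos: [470.3, -155.4, 64.8]
ee_rot: [180.0, -0.0, -3.8]
force: [0.2, 0.0, 0.4]
gripper_width: 90.5
gripper_force: 0.0
```

step_arm(
  linear=[
    [0,0,-0.04],
    [0,0,-0.12],
    [0,0,-0.24],
    [0,0,-0.27],
    [0,0,-0.27],
  ],
  turn=[0,0,0,0,0],
)

```text
time_s: 22.35
ee_pos: [470.5, -155.4, 146.3]
ee_rot: [180.0, -0.1, -3.8]
force: [-0.2, 0.9, -0.7]
gripper_width: 91.2
gripper_force: 0.0
```

```bash
python3 -c "
from h import *
q=cmd((-.69,-.413,0,.269),(0,0,.244,0));print(q);q=cmd((0,0,-.27,0));togo(q,571.2,191.3,120,-3.8)"
```

```text
[ 470.32656235 -155.35807946   64.776        -3.801     ]
cmd [ 470.33 -155.36  145.78   -3.8 ] lin [ 0.2589 -1.1753  0.0859] turn -0.0
```

step_arm(
  linear=[
    [0.03,-0.12,0],
    [0.07,-0.3,0],
    [0.11,-0.48,0],
    [0.13,-0.6,0],
  ],
  turn=[0,0,0,0],
)

```text
time_s: 22.85
ee_pos: [520.7, 23.8, 144.2]
ee_rot: [180.0, 0.2, -3.7]
force: [1.1, -1.1, -0.2]
gripper_width: 91.2
gripper_force: 0.0
```

step_arm(
  linear=[
    [0.04,-0.18,0],
    [0.08,-0.36,0],
    [0.12,-0.52,0],
    [0.129,-0.575,0.05],
    [0.129,-0.575,0.086],
    [0.129,-0.575,0.086],
    [0.129,-0.575,0.086],
  ],
  turn=[0,0,0,0,0,0,0],
)

```text
time_s: 23.72
ee_pos: [571.1, 189.8, 119.9]
ee_rot: [180.0, 0.0, -3.9]
force: [0.6, -0.6, 0.8]
gripper_width: 91.1
gripper_force: 0.0
```

```bash
python3 -c "
from h import *
q=cmd((.13,-.6,0,0),(.129,-.575,.086,0));togo(q,571.2,191.3,28,-3.8);print(env.state()['ee_pos'])
f=cams.grab_frame('top');b=f['color'];a=cams.grab_frame('scene')['color']
V=b.min(2); m=cv2.morphologyEx((V[215:275,342:386]>165).astype(np.uint8),cv2.MORPH_CLOSE,np.ones((3,3)))
cv2.imwrite('pics/c7.png',np.hstack([cv2.resize(a[130:330,200:500],(400,267)),cv2.resize(b[200:290,310:410],(300,270),interpolation=2)[:267]]))"
```

```text
cmd [571.22 191.22 119.98  -3.8 ] lin [-1.000e-04 -3.000e-04  3.066e-01] turn -0.0
[571.05315246 189.7849526  119.94810243]
```

View pics/c7.png

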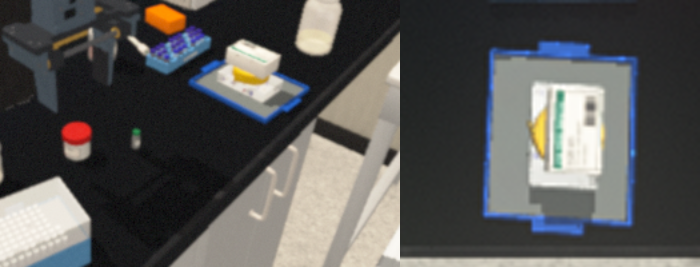

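The filter box sits flat on the tape, lengthwise with the tray (crop centre (578,130), i.e. image px (369.5,243.3)). The jar stands free under the gripper.

```bash
python3 -c "
from h import *
f=cams.grab_frame('top')
for uv in [(369.5,243.3),(361,229),(378,257)]: print(ray(f,uv,76).round(1))"
```

```text
[ 471.9 -160.1   76. ]
[ 512.3 -137.5   76. ]
[ 433.6 -182.6   76. ]
```

step_arm(
  linear=[
    [0,0,0.1],
    [0,0,0.2],
    [0,0,0.28],
    [0,0,0.307],
    [0,0,0.307],
  ],
  turn=[0,0,0,0,0],
)

```text
time_s: 24.5
ee_pos: [571.4, 191.0, 28.0]
ee_rot: [180.0, -0.0, -3.8]
force: [-0.4, -0.7, -0.1]
gripper_width: 91.2
gripper_force: 0.0
```

step_arm(
  linear=[
    [0,0,0],
    [0,0,0],
    [0,0,0],
    [0,0,0],
    [0,0,0],
    [0,0,0],
    [0,0,0],
  ],
  turn=[0,0,0,0,0,0,0],
  fingers=1,
  force=15,
)

```text
time_s: 25.38
ee_pos: [571.3, 191.2, 27.9]
ee_rot: [180.0, -0.0, -3.8]
force: [0.4, -0.0, 1.2]
gripper_width: 43.3
gripper_force: 15.0
```

step_arm(
  linear=[
    [0,0,-0.03],
    [0,0,-0.1],
    [0,0,-0.22],
    [0,0,-0.36],
    [0,0,-0.45],
    [0,0,-0.45],
    [0,0,-0.45],
  ],
  turn=[0,0,0,0,0,0,0],
)

```text
time_s: 26.25
ee_pos: [570.4, 190.9, 161.7]
ee_rot: [179.9, 0.1, -3.8]
force: [-0.8, -0.6, -0.8]
gripper_width: 43.0
gripper_force: 15.0
```

```bash
python3 -c "
from h import *
q=cmd((0,0,.307,0));print(q);q=cmd((0,0,-.45,0));togo(q,470.2,-155.5,104.6,-3.8)
f=cams.grab_frame('scene')
cv2.imwrite('pics/c8.png',cv2.resize(f['color'][100:300,200:500],(600,400)))"
```

```text
[571.2233352  191.21569512  27.876       -3.801     ]
cmd [571.22 191.22 162.88  -3.8 ] lin [-0.2594  1.1755  0.1943] turn -0.0
```

View pics/c8.png

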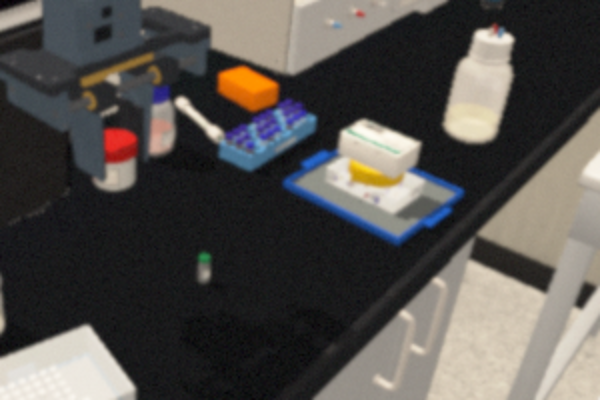

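The jar is held upright by its lid (crop px (115,160)); the stack stays put. I'll carry it over.

step_arm(
  linear=[
    [-0.02,0.08,0],
    [-0.05,0.2,0],
    [-0.08,0.35,0],
    [-0.11,0.5,0],
    [-0.13,0.6,0],
    [-0.13,0.6,0],
  ],
  turn=[0,0,0,0,0,0],
)

```text
time_s: 27.05
ee_pos: [518.6, 11.7, 162.1]
ee_rot: [180.0, 0.1, -4.0]
force: [0.2, 0.3, -0.4]
gripper_width: 43.2
gripper_force: 15.0
```

step_arm(
  linear=[
    [-0.02,0.08,0],
    [-0.05,0.2,0],
    [-0.08,0.35,0],
    [-0.11,0.5,0],
    [-0.129,0.579,0],
    [-0.129,0.579,0],
    [-0.129,0.579,0],
    [-0.129,0.579,0.06],
    [-0.129,0.579,0.12],
    [-0.129,0.579,0.17],
    [-0.129,0.579,0.19],
    [-0.129,0.579,0.194],
    [-0.129,0.579,0.194],
  ],
  turn=[0,0,0,0,0,0,0,0,0,0,0,0,0],
)

```text
time_s: 28.68
ee_pos: [470.7, -156.6, 105.1]
ee_rot: [180.0, -0.1, -3.8]
force: [1.3, -0.2, -0.7]
gripper_width: 43.4
gripper_force: 15.0
```

step_arm(
  linear=[
    [0,0,0],
    [0,0,0],
    [0,0,0],
    [0,0,0],
    [0,0,0],
    [0,0,0],
  ],
  turn=[0,0,0,0,0,0],
  fingers=-1,
)

```text
time_s: 29.42
ee_pos: [470.2, -156.6, 104.6]
ee_rot: [180.0, 0.0, -3.8]
force: [0.5, 0.7, 0.3]
gripper_width: 91.3
gripper_force: 0.0
```

step_arm(
  linear=[
    [0,0,-0.03],
    [0,0,-0.1],
    [0,0,-0.2],
    [0,0,-0.3],
    [0,-0.2,-0.3],
    [0,-0.4,-0.3],
    [0,-0.6,-0.3],
    [0,-0.8,-0.3],
    [0,-0.8,-0.3],
    [0,-0.8,-0.3],
  ],
  turn=[0,0,0,0,0,0,0,0,0,0],
)

```text
time_s: 30.68
ee_pos: [486.1, 82.7, 195.0]
ee_rot: [180.0, -0.0, -3.7]
force: [-0.2, -0.5, -0.1]
gripper_width: 91.3
gripper_force: 0.0
```

```bash
python3 -c "
from h import *
f=cams.grab_frame('top');b=f['color'];a=cams.grab_frame('scene')['color']
print(find(f,'red',(350,225,390,265),118),find(f,'green',(262,225,280,240),32) , find(f,'blue',(330,205,400,285),10))
cv2.imwrite('pics/c9.png',np.hstack([cv2.resize(a[90:290,200:500],(400,267)),cv2.resize(b[200:290,310:410],(300,270),interpolation=2)[:267]]))"
```

```text
Traceback (most recent call last):
  File "h.py", line 12, in find
    cs,_=cv2.findContours(m,cv2.RETR_EXTERNAL,cv2.CHAIN_APPROX_NONE,offset=(u0,v0)); c=max(cs,key=cv2.contourArea)
                                                                                       ~~~^^^^^^^^^^^^^^^^^^^^^^^^
ValueError: max() iterable argument is empty
```

The arm hides the vial from above, so I'll measure without it and look in the scene view.

```bash
python3 -c "
from h import *
f=cams.grab_frame('top');b=f['color'];a=cams.grab_frame('scene')['color']
print(find(f,'red',(350,225,390,265),118))
cv2.imwrite('pics/c9.png',np.hstack([cv2.resize(a[90:290,200:500],(400,267)),cv2.resize(b[200:290,310:410],(300,270),interpolation=2)[:267]]))"
```

```text
(array([ 469.8, -156.5]), array([40.6, 40.8]), 88.1, array([ 469.4, -156.9], dtype=float32))
```

View pics/c9.png

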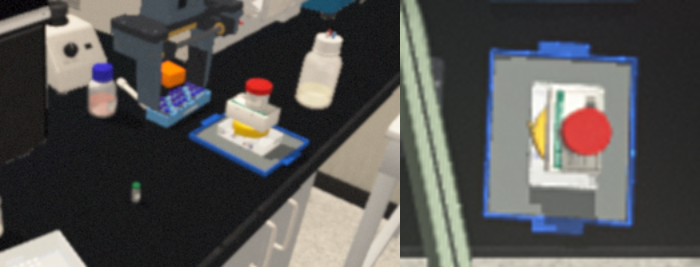

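The stack is complete and upright: the jar is at (470,-156.5), centred, and the vial, rack and bottle still stand where they were. I'll hand it in.

```bash
python3 -c "
from workcell import env
print(env.job_done())"
```

```text
the job is handed in; nothing more can be done
None
```

The kit is stacked upright in the middle of the tray (fittings box, tape roll, filter box, jar), no disturbed bystander showed in the pictures, and the job was handed in at about 31 s; the hand-in returned no verdict.

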